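# Clamp an oil-sample bottle in the bench shaker with the squeeze-release clamp bar

## Task

Clamp the orange-capped oil sample that stands on the bench shaker, ready for shaking: hold the clamp bar's red release lever squeezed against its black grip, slide the bar until its spring pad holds the bottle firmly home in the V rest, then let go so that the latch tooth drops fully into a notch, easing the bar along if the tooth has come down between two notches. Do not force the bar against its tooth or squash the pad hard onto the bottle, keep the bottle upright and leave the other things on the bench alone.

Things in the scene. Friction and masses are not known exactly. Their poses are not given: they have to be found in the camera images.
- shaker: White bench shaker, platform 290 (x) x 380 (y) mm, its top 100 mm above the table, with a 3 mm rubber mat on it; fixed. Origin: centre of its underside, on the table. x points away from its operating panel, y is the direction in which the clamp bar slides towards the bottle, z up.
- clamp_bar (a joint): Travel of the blue clamp bar along the shaker's +y, in m, 0 to 0.15; starts parked at 0 to 0.008. A beam across the platform, it runs on a notched steel rail at the shaker's x = -105 mm (rail top 138 mm above the table) and on a rod at x = +118 mm. It slides with about 10 N of friction even with the tooth clear of the rail.
- fixed_grip (a point): Middle of the black fixed grip, 24 (x) x 9 (y) x 70 mm (z), standing on the bar's saddle over the notched rail; this point is 196 mm, the grip's top 224 mm and the saddle's top 154 mm above the table. Axes as the shaker's. The red lever stands on its +y side; the middle of the bottle's lane is 105 mm farther along +x.
- lever_grip (a point): Middle of the red lever's finger plate, 22 (x) x 7 (y) x 62 mm (z), 196 mm above the table, top 226 mm. At rest it is 38 mm from fixed_grip along +y (46 mm over both outer faces); squeezed to its stop, 14 mm closer (32 mm over both). Pinch the two from above, the fingers closing along the shaker's y, 190 to 205 mm above the table.
- release_lever (a joint): Angle of the red lever in rad: 0 = let go, tooth fully down; about 0.16 = tooth resting on top of the rail between two notches; 0.24 = squeezed to its stop, tooth 2.6 mm clear of the rail. Its pivot is 134 mm above the table. A spring returns it: 3 to 6 N of squeeze at the plate. It is damped.
- latch_tooth: Steel tooth, 5 mm wide (y), at the lever's foot, 36 mm ahead (+y) of its pivot. Origin: 2 mm above its tip, 134 mm above the table when down. It starts down in a 36 mm parking slot; beyond it the rail has notches 6.5 mm wide every 18 mm. Where they lie varies by several mm and is not measured: feel for them (tooth drops, lever springs right back). In a notch it has 1.5 mm of play.
- spring_pad: Rubber-faced pressure pad on the +y side of the clamp bar, 60 (x) x 30 mm (z). Origin: centre of its face, which looks to +y, 130 mm above the table; unpressed it is 54 mm ahead (+y) of fixed_grip. Its springs give 1.2 N at first touch and 0.22 N more per mm; it bottoms after 28 mm, then the force rises sharply.
- v_rest: Fixed V-shaped rest of two rubber-faced plates, 64 mm high, opening towards -y, bolted to the platform. Origin: on the mat, where the centre of the bottle's foot lies when the bottle is home against both plates. Axes as the shaker's.
- sample_bottle: Oil-sample bottle, 64 mm diameter, 135 mm high, beige with paper label and orange cap, about 0.32 kg, loose. Origin: centre of its foot, z axis up. It stands upright on the mat 4 to 16 mm short of home, on the -y side of the rest; pushed low down by the pad it slides upright.
- vial_a: Small amber vial with blue cap, 28 mm diameter, 58 mm high, on the table at the shaker's +y side. Origin: centre of its foot. Leave alone.
- vial_b: As vial_a.
- jug: Clear measuring jug with handle, 110 mm across, 160 mm high. Origin: centre of its foot. Leave alone.
- stock_bottle_a: Tall beige bottle with orange cap, no label, 68 mm diameter, 190 mm high, on the table. Origin: centre of its foot. Leave alone.
- stock_bottle_b: As stock_bottle_a.
Mind the look-alikes: they are no part of the job. Leave any green or yellow look-alike of the sample_bottle alone.

How it is judged:
On the way:
1. the release lever is held squeezed while the clamp bar is slid out of its parking slot (value of joint release_lever above 0.12 rad and value of joint clamp_bar above 0.035 m), for 0.1 s.
At the end, for the whole second after the job is handed in: The lever is back at rest (below 0.05 rad: tooth fully down in a notch), the spring pad presses the bottle with more than 1.6 N and the V rest bears more than 1 N of it, the bottle stands upright (within 0.08 rad) and still, its foot within 8 mm of home (value of joint release_lever below 0.05 rad and value of joint clamp_bar above 0.05 m and contact force between spring_pad and sample_bottle above 1.6 N and contact force between v_rest and sample_bottle above 1 N and horizontal distance between sample_bottle and v_rest below 0.008 m and angle between sample_bottle's own z axis and vertical below 0.08 rad and linear speed of sample_bottle below 0.01 m/s); the robot touches nothing.
It fails at once if the bar is forced against its latch tooth (more than 30 N on the tooth) (contact force between latch_tooth and anything else above 30 N).
It fails at once if the pad is squashed hard onto the bottle (more than 15 N) (contact force between spring_pad and sample_bottle above 15 N).
It fails at once if the sample bottle tips (angle between sample_bottle's own z axis and vertical above 0.35 rad).
It fails at once if another thing on the bench is pushed about (distance of any of vial_a, vial_b, jug, stock_bottle_a, stock_bottle_b from where it was at the start of the episode above 0.03 m).
It also fails if it takes over 51 s, if anything falls off the work surface, if the arm or the gripper's body presses on something with over 40 N, if the wrist force passes 120 N, or if a joint passes its speed limit or range.

## Robot

A 6-joint arm with a two-finger parallel gripper is mounted at the origin on the work surface. World frame = base frame: x ahead of the robot, y to its left, z up, the work surface at z = 0. Lengths are in m, angles in rad, forces in N, time in s.
With the tool pointing down it reaches from about 0.425 to 0.95 m from the base axis. Payload 3.5 kg.
Tool frame: the origin (TCP) lies midway between the tips of the shut fingers; the grasp point (between the pads) lies 19 mm behind it; z points along the fingers, y is the direction in which the jaws open and shut (so a half turn about z gives the same grasp; the last joint's range is limited). The gripper opens to 85 mm and grips with 20 to 120 N. Pads are 22 mm wide; open, the fingers measure 114 mm over their backs; the gripper's body (76 mm by 85 mm) begins 54 mm behind the grasp point. The pads swing forward as they close: fully open they stand 13 mm farther back than shut.
Start: joints at [-1.479, 0.286, 1.577, -0, 1.279, -0.15], TCP at [0.162, -0.655, 0.231] pointing down, gripper open.
Joint ranges: [-2.77, 2.77], [-0.9, 2.22], [0.21, 2.48], [-1.53, 4.67], [0.24, 2.81], [-2.84, 2.84]. Speed limits (rad/s): [2.79, 2.79, 3.14, 3.14, 3.14, 3.14].

## Interface

Orientations are given as a unit quaternion [x, y, z, w].
In Python, from plant import * gives the robot as it stands.
- The arm moves only by the shell command python3 -m jog 'ROWS' [FORCE]. ROWS is a JSON object of lists of equal length, an entry for each row: "travel": the shift along the world's x, y, z in mm, a list of three; "dr": the turn, a rotation vector about the world's x, y, z in degrees, a list of three; "jaw": the closure in counts, from 0 (fully open) to 255 (shut). In form: {"travel": [[x, y, z], ...], "dr": [[wx, wy, wz], ...], "jaw": [jaw, ...]}. A call has 1 to 5 rows; each row shifts and turns the commanded pose from where the row before left it; what a row does not reach is not made up. A row lasts 1/12 s, in which the tool goes at most 41.7 mm and 7.16 degrees, less where a joint would pass 70% of its speed; a pose out of reach is approached as far as the arm can. A call is refused whole if a number of a shift passes 41.7 or a number of a turn 7.16, either way. A call with a gripper value outside its range is refused whole. The fingers move at their own pace and stop on an object; FORCE is the grip in N (left out, the last holds). Time passes only in rows, so rows that do not move let the fingers close. It gives the time, the measured TCP pose, the force and the opening at its end, in the units of the state.
- get_state(): the state, without advancing time (a new reading comes with each control period).
- read_camera(name): name is "scene" or "top" or "wrist"; returns the picture (480x640x3 uint8, red, green, blue); there is no depth.
- camera_info(name): a dict with "K" (3x3 intrinsics, pixels), "R" (3x3) and "t" (3): a world point X has camera coordinates R X + t; the wrist camera has in their place "mount" (4x4, takes a point from camera to tool coordinates, whose origin is the TCP and whose axes are the flange's). Camera axes: x right, y down, z forward; pixel columns grow to the right and rows downward; lengths in m; the calibration is good to about 2 mm. A picture is of the moment at which its call begins: read the wrist's pose just before it. camera_info takes no time and is no camera call.
- sign_off(): hands the job in, once; it reports no verdict.
The state is a dict: "time": time; "qpos": joint angles; "dq": joint speeds; "joint_efforts": joint torques, N m; "eef_pos": TCP position; "tcp_rot": TCP orientation; "contact_force": force on the tool from outside, world axes, zero at the start; "wrist_torque": the same for the moment, N m; "opening": opening from 0.0 (shut) to 1.0 (fully open).
Only numpy, scipy, OpenCV 4.12 (cv2) and the standard library are available. Lean on these libraries where they do the work, as an engineer would, in place of code of your own. Each camera call takes 0.05 s, during which the arm holds its last target. There are 200 camera calls.

## Working session

There is one attempt and no reset: what is moved stays moved. The work goes in short steps, Python scripts to look and compute and a shell command to move; the robot and the scene stay as the last step left them, time stands still between calls to the robot, and variables do not carry over. Pictures are saved under pics/ and viewed, about 8 in all and at most 12, crops included, and the job is handed in when it is done.

```bash
mkdir -p pics; ls; python3 - <<'E'
from plant import *
import cv2
s=get_state();print(s)
for n in("scene","top"):
    im=read_camera(n);cv2.imwrite(f"pics/{n}0.png",im[:,:,::-1]);c=camera_info(n);print(n,c)
print(camera_info("wrist"))
E
```

```text
pics
{'time': 0.0, 'qpos': array([-1.47900384e+00,  2.87218395e-01,  1.57815139e+00, -4.46077480e-07,
        1.27860615e+00, -1.49964893e-01]), 'dq': array([ 5.32710435e-04,  5.87108079e-04,  7.70109866e-04,  1.95469823e-04,
       -7.47864048e-05,  5.31851031e-04]), 'joint_efforts': array([-9.43709529e-04, -4.05977368e+01, -2.92627305e+01, -2.04109942e-04,
        5.85088841e-03, -1.55917828e-06]), 'eef_pos': array([ 0.16159282, -0.65470485,  0.22992589]), 'tcp_rot': array([ 9.92702350e-01,  1.20584510e-01,  3.44419245e-05, -1.19114035e-03]), 'contact_force': array([-0.36008861,  0.44482315, -0.53127875]), 'wrist_torque': array([ 0.03557381, -0.00377081,  0.02442873]), 'opening': 0.9974206926059217}
scene {'K': array([[472.12087827,   0.        , 323.29064502],
       [  0.        , 472.12087827, 242.47801175],
       [  0.        ,   0.        ,   1.        ]]), 'R': array([[-0.45919888,  0.88832102, -0.00470634],
       [ 0.69916006,  0.35813769, -0.61879932],
       [-0.54800693, -0.28744244, -0.78553501]]), 't': array([ 0.30409855, -0.28352345,  1.67374318])}
top {'K': array([[
[... 162 characters left out ...]
.02342828, -0.99966777,  0.01074587],
       [-0.9860618 , -0.02487779, -0.16450903],
       [ 0.16472171, -0.00674193, -0.98631704]]), 't': array([-0.09474971,  0.55083248,  1.29484378])}
{'K': array([[371.09881768,   0.        , 313.35775088],
       [  0.        , 371.09881768, 236.80026221],
       [  0.        ,   0.        ,   1.        ]]), 'mount': array([[-1.24912520e-03, -9.53098573e-01, -3.02657480e-01,
         7.69498975e-02],
       [ 9.99998406e-01, -8.04373457e-04, -1.59413212e-03,
         7.57996599e-04],
       [ 1.27591540e-03, -3.02658989e-01,  9.53098058e-01,
        -1.41868308e-01],
       [ 0.00000000e+00,  0.00000000e+00,  0.00000000e+00,
         1.00000000e+00]])}
```

View pics/scene0.png

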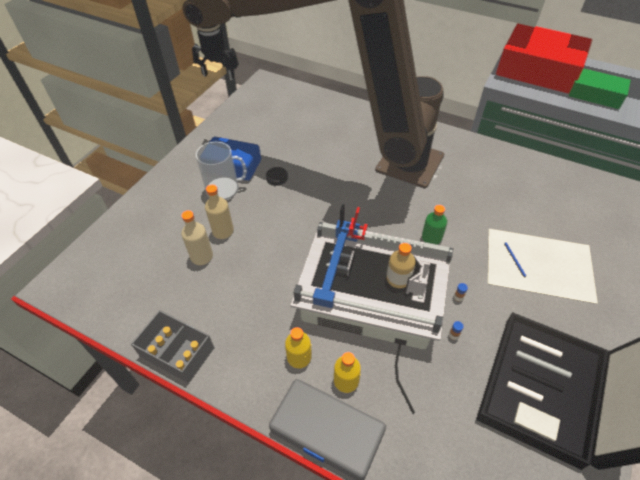

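View pics/top0.png

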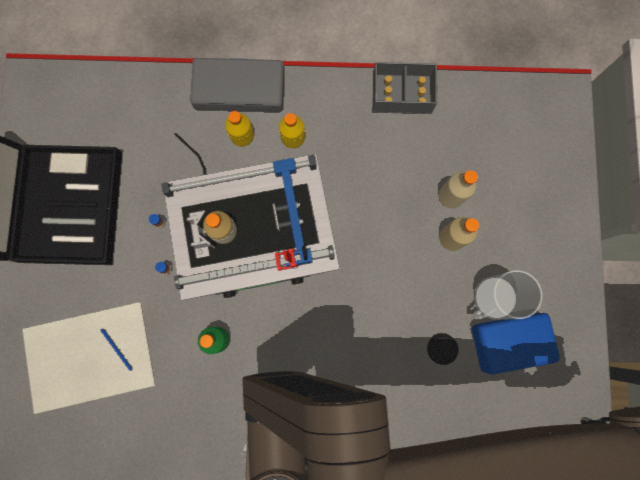

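Candidates in the top view for the sample bottle are the orange cap on the mat (217,225), the stock bottles (465,180) and (463,230), the yellow ones (239,127) and (291,130), and the green one (212,340). I choose the one on the shaker mat. The bar is blue at (293,210), with the red lever at (287,258) and the black grip beside it. Next is a close crop.

```bash
python3 - <<'E'
import cv2,numpy as np
a=cv2.imread("pics/top0.png")[145:305,155:345]; b=cv2.imread("pics/scene0.png")[195:345,285:470]
a=cv2.resize(a,(760,640)[:2],interpolation=cv2.INTER_CUBIC)[:, :]
cv2.imwrite("pics/c1.png",cv2.resize(a,(712,600)))
cv2.imwrite("pics/c2.png",cv2.resize(b,(740,600),interpolation=cv2.INTER_CUBIC))
E
```

```text
(no output)
```

View pics/c1.png

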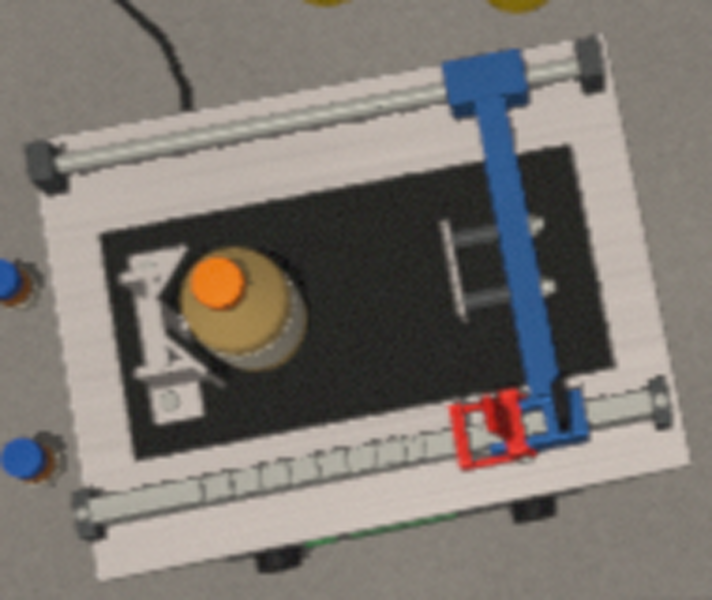

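View pics/c2.png

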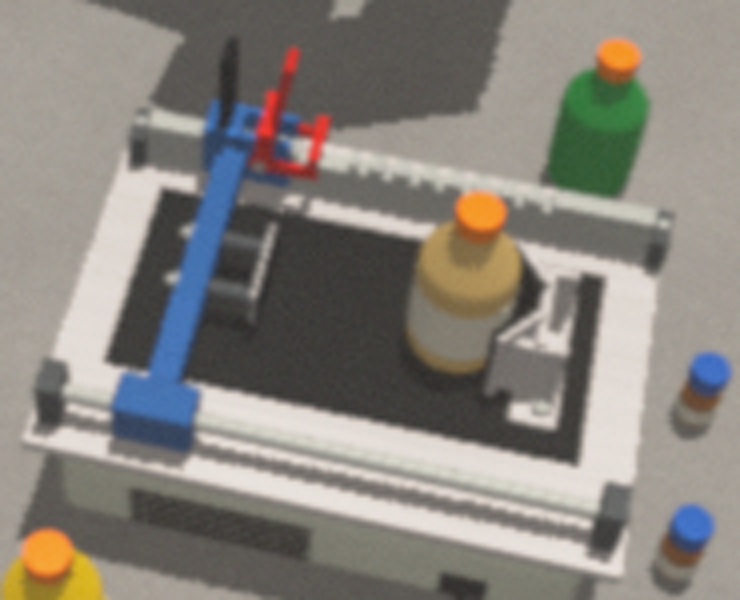

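Top crop: the sample bottle is beside the white V rest, the grip top is at about (558,380), the lever plate top at about (493,402), and the notched rail runs from (95,507) to (655,398). Scene crop: the grip top is at (232,42) and the lever top at (292,52). Casting rays now.

```bash
cat > h.py <<'E'
import numpy as np
from plant import *
def ray(c,uv):
    d=c["R"].T@np.linalg.inv(c["K"])@np.r_[uv,1]; return -c["R"].T@c["t"],d
def plane(c,uv,z):
    o,d=ray(c,uv); return o+d*(z-o[2])/d[2]
def tri(c1,u1,c2,u2):
    o1,d1=ray(c1,u1);o2,d2=ray(c2,u2)
    s=np.linalg.lstsq(np.c_[d1,-d2],o2-o1,rcond=None)[0]
    return (o1+d1*s[0]+o2+d2*s[1])/2,np.linalg.norm(o1+d1*s[0]-o2-d2*s[1])
E
python3 - <<'E'
from h import *
T=camera_info("top");S=camera_info("scene")
t=lambda u,v:(155+u*190/712,145+v*160/600)
s=lambda u,v:(285+u*185/740,195+v*150/600)
np.set_printoptions(precision=4,suppress=True)
P=[plane(T,t(*p),.1)for p in[(33,150),(100,580),(690,462),(607,38)]]
print(np.array(P),np.mean(P,0))
for i in range(4): d=P[(i+1)%4]-P[i];print(np.linalg.norm(d),np.degrees(np.arctan2(d[1],d[0])))
a,b=plane(T,t(95,507),.138),plane(T,t(655,398),.138);d=a-b;print("rail",a,b,np.degrees(np.arctan2(-d[0],d[1])))
print("grip",tri(T,t(558,380),S,s(232,42)),plane(T,t(558,380),.224),plane(S,s(232,42),.224))
print("lever",tri(T,t(493,402),S,s(292,52)),plane(T,t(493,402),.226),plane(S,s(292,52),.226))
print("cap",plane(T,t(218,282),.238),plane(S,s(480,205),.238))
E
```

```text
[[ 0.6585  0.3118  0.1   ]
 [ 0.3828  0.2499  0.1   ]
 [ 0.466  -0.1182  0.1   ]
 [ 0.7439 -0.0584  0.1   ]] [0.5628 0.0962 0.1   ]
0.282478741721632 -167.34240627487333
0.37735940085868064 -77.26787879711517
0.28428179753640836 12.1406616263622
0.37993074004925154 103.00178538573583
rail [0.4255 0.2462 0.138 ] [ 0.5012 -0.0944  0.138 ] 12.520645176311199
grip (array([ 0.4947, -0.033 ,  0.2374]), np.float64(0.009267552949764954)) [ 0.4984 -0.0368  0.224 ] [ 0.4817 -0.0337  0.224 ]
lever (array([0.4817, 0.0039, 0.2334]), np.float64(0.009534439494976952)) [ 0.4844 -0.      0.226 ] [0.4735 0.0059 0.226 ]
cap [0.5481 0.1589 0.238 ] [0.5456 0.1632 0.238 ]
```

Yaw is 12.6°. Rail, grip-to-lever spacing (39.6 mm) and platform size all agree with the given numbers. The pinch centre is about (0.481, -0.018). The tool's yaw of 13.85° is nearly aligned already. I'll approach above it.

```bash

python3 -m jog '{"travel":[[16,20,15],[18,28,15],[18,28,15],[18,28,15],[18,28,10]],"dr":[[0,0,0],[0,0,0],[0,0,0],[0,0,0],[0,0,0]],"jaw":[0,0,0,0,0]}'
python3 -m jog '{"travel":[[18,28,0],[18,28,0],[18,28,0],[18,28,0],[18,28,0]],"dr":[[0,0,0],[0,0,0],[0,0,0],[0,0,0],[0,0,0]],"jaw":[0,0,0,0,0]}'
python3 -m jog '{"travel":[[18,28,0],[18,28,0],[9,28,0],[9,28,0],[9,28,0]],"dr":[[0,0,-1.2],[0,0,0],[0,0,0],[0,0,0],[0,0,0]],"jaw":[0,0,0,0,0]}'
python3 -m jog '{"travel":[[9,28,0],[9,28,0],[9,28,0],[9,28,0],[9,28,0]],"dr":[[0,0,0],[0,0,0],[0,0,0],[0,0,0],[0,0,0]],"jaw":[0,0,0,0,0]}'
```

```text
time: 0.52
eef_pos: [0.2502, -0.5222, 0.3024]
tcp_rot: [0.993, 0.12, 0.0, 0.0]
contact_force: [1.6, 0.2, 0.0]
opening: 0.998
time: 0.93
eef_pos: [0.3401, -0.3816, 0.3008]
tcp_rot: [0.993, 0.12, -0.0, -0.0]
contact_force: [0.6, 0.0, 0.2]
opening: 1.001
time: 1.35
eef_pos: [0.4028, -0.2417, 0.3008]
tcp_rot: [0.994, 0.11, -0.0, -0.0]
contact_force: [1.0, 0.8, -0.4]
opening: 0.998
time: 1.77
eef_pos: [0.4476, -0.1018, 0.3009]
tcp_rot: [0.994, 0.11, -0.0, -0.0]
contact_force: [0.5, -0.1, -0.3]
opening: 1.0
```

```bash

python3 -m jog '{"travel":[[8,22,0],[8,22,0],[8,20,0],[9,20,0],[0,0,0]],"dr":[[0,0,0],[0,0,0],[0,0,0],[0,0,0],[0,0,0]],"jaw":[0,0,0,0,0]}'
python3 - <<'E'
from h import *
import cv2
s=get_state();cv2.imwrite("pics/w1.png",read_camera("wrist")[:,:,::-1]);print(s["eef_pos"],s["contact_force"])
E
```

```text
time: 2.18
eef_pos: [0.4811, -0.0166, 0.3008]
tcp_rot: [0.994, 0.112, -0.0, -0.001]
contact_force: [-0.1, -0.7, 0.1]
opening: 0.997
[ 0.48106847 -0.01660541  0.30080761] [-0.06186779 -0.70181164  0.08103006]
```

View pics/w1.png

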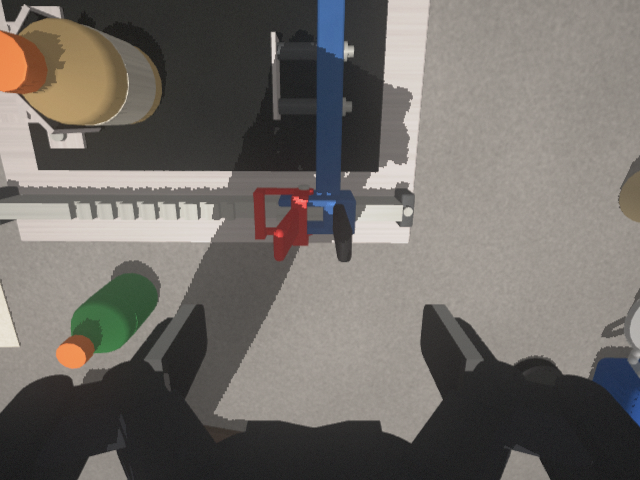

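The wrist view is well aligned. Grip top is at (343,250), lever top at (281,248), pad face at (274,75), and notches lie on the rail at cols 100-215, row 211. Measuring those.

```bash
python3 - <<'E'
from h import *
import cv2
from scipy.spatial.transform import Rotation as Ro
np.set_printoptions(precision=4,suppress=True)
w=camera_info("wrist");s=get_state();M=w["mount"]
Rt=Ro.from_quat(s["tcp_rot"]).as_matrix();p=s["eef_pos"]
Rc=Rt@M[:3,:3];o=Rt@M[:3,3]+p
C=dict(K=w["K"],R=Rc.T,t=-Rc.T@o)
a=np.radians(12.6);ex=np.array([np.cos(a),np.sin(a)]);ey=np.array([-ex[1],ex[0]]);O=np.array([.4605,.073])
def f(n,u,v,z):
    q=plane(C,(u,v),z)[:2];print(n,q,"sh xy mm",(q-O)@ex*1e3,(q-O)@ey*1e3)
f("tcp",313,237,0) 
print("tcp",(p[:2]-O)@ex*1e3,(p[:2]-O)@ey*1e3)
f("grip top",343,250,.224);f("lever top",281,250,.226)
f("saddle L",304,230,.154);f("saddle R",355,230,.154)
f("pad top",274,34,.145);f("pad top",280,118,.145);f("railL",20,211,.138);f("railR",400,209,.138)
f("bottle -y",162,80,.15)
im=cv2.imread("pics/w1.png")
print(im[204:212,90:300].mean((0,2)).astype(int))
f("c200",200,208,.138);f("c100",100,208,.138)
E
```

```text
tcp [ 0.4179 -0.0317] sh xy mm -64.43807418773021 -92.90694810654044
tcp -0.22372490706388196 -93.20961734202966
grip top [ 0.4836 -0.0367] sh xy mm -1.3653940368069788 -112.09519408815574
lever top [0.4758 0.0011] sh xy mm -0.7837486012157553 -73.51955646895163
saddle L [ 0.4701 -0.0128] sh xy mm -9.317927491396967 -85.87326040753234
saddle R [ 0.4793 -0.0532] sh xy mm -9.177294252751578 -127.24509799723214
pad top [0.6059 0.0391] sh xy mm 134.52657464375818 -64.82441542417133
pad top [0.5506 0.0237] sh xy mm 77.18952923301342 -67.72505210774767
railL [0.4286 0.2238] sh xy mm 1.8175991843253918 154.14877944734408
railR [ 0.5013 -0.0882] sh xy mm 4.602854281207278 -166.25543704348104
bottle -y [0.5576 0.1124] sh xy mm 103.34626667772838 17.306271559065287
[137  97  98  97  99 107 129 186 191 191 189 186 186 189 192 192 193 195
 193 192 189 161 104  98  98 101 119 149 189 193 196 192 188 188 191 193
 195 194 197 197 195 193 178 116  98  99 103 126 152 194 195 199 196 192
 190 192 195 197 198 199 200 198 197 192 135  99  99 106 139 162 198 199
 202 201 197 194 195 198 201 201 203 203 204 201 198 168 100  99 108 149
 185 203 204 205 206 203 199 198 201 205 205 206 207 208 205 205 194 114
  98 109 159 207 208 208 208 210 207 204 203 204 207 209 203 145 107 106
 105 104 100  96  98 104 105 103 104 104 104 103 103 104 104 103 103  95
  95 101 104 105 104 104 104 105 104 104 104 104 104 104 104 103 104 103
 103 101  73  71  71  71  71  70  71  71  71  68  72  98 103 102 103 103
 103 103 103 103 103 103 101 101  98  91  91  89  90  90  90  90  89  89
  88  84  78  67  69  67  68  68  68  69  74  74]
c200 [0.4649 0.076 ] sh xy mm 4.91107231066519 1.937752018713406
c100 [0.4462 0.1581] sh xy mm 4.6342431363207695 86.12462936342803
```

Heights and spacings agree. The grip is at y' = -112 and the lever at -73.5. I centre on the squeezed span (grip + 11.5 mm), descend to TCP z = 0.178 and squeeze gently.

```bash

python3 -m jog '{"travel":[[0.6,-7.3,-20],[0,0,-28],[0,0,-28],[0,0,-28],[0,0,-19]],"dr":[[0,0,0],[0,0,0],[0,0,0],[0,0,0],[0,0,0]],"jaw":[0,0,0,0,0]}' 20
python3 -m jog '{"travel":[[0,0,0],[0,0,0],[0,0,0],[0,0,0],[0,0,0]],"dr":[[0,0,0],[0,0,0],[0,0,0],[0,0,0],[0,0,0]],"jaw":[90,100,110,120,130]}' 20
python3 -m jog '{"travel":[[0,0,0],[0,0,0],[0,0,0],[0,0,0],[0,0,0]],"dr":[[0,0,0],[0,0,0],[0,0,0],[0,0,0],[0,0,0]],"jaw":[150,160,170,180,190]}' 25
python3 - <<'E'
from h import *
import cv2
cv2.imwrite("pics/w2.png",read_camera("wrist")[:,:,::-1]);print(get_state()["opening"]*85)
E
```

```text
time: 2.65
eef_pos: [0.4794, -0.0273, 0.1752]
tcp_rot: [0.994, 0.11, -0.002, -0.0]
contact_force: [0.2, -0.0, -0.5]
opening: 1.003
time: 3.07
eef_pos: [0.4817, -0.0257, 0.1808]
tcp_rot: [0.994, 0.11, 0.001, -0.001]
contact_force: [-3.7, 6.0, 2.3]
opening: 0.49
time: 3.48
eef_pos: [0.482, -0.0254, 0.1815]
tcp_rot: [0.994, 0.11, 0.001, -0.002]
contact_force: [-3.1, 5.5, 6.4]
opening: 0.365
31.28605310799069
```

View pics/w2.png

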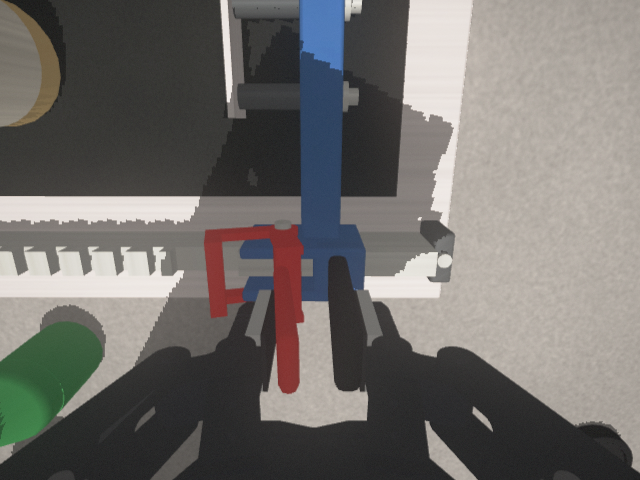

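The jaws are at 31.3 mm over both plates, so the lever is squeezed to its stop. Sliding along +y' (-0.218, 0.976).

```bash

python3 -m jog '{"travel":[[-1.1,4.9,0],[-1.7,7.8,0],[-1.7,7.8,0],[-1.7,7.8,0],[-1.7,7.8,0]],"dr":[[0,0,0],[0,0,0],[0,0,0],[0,0,0],[0,0,0]],"jaw":[190,190,190,190,190]}' 25
python3 -m jog '{"travel":[[-1.7,7.8,0],[-1.7,7.8,0],[-1.7,7.8,0],[-1.7,7.8,0],[-1.1,4.9,0]],"dr":[[0,0,0],[0,0,0],[0,0,0],[0,0,0],[0,0,0]],"jaw":[190,190,190,190,190]}'
python3 -m jog '{"travel":[[0,0,0],[0,0,0]],"dr":[[0,0,0],[0,0,0]],"jaw":[190,190]}'
python3 - <<'E'
from h import *
import cv2
cv2.imwrite("pics/w3.png",read_camera("wrist")[:,:,::-1]);print(get_state()["opening"]*85)
E
```

```text
time: 3.95
eef_pos: [0.4748, 0.0068, 0.1815]
tcp_rot: [0.994, 0.11, 0.002, 0.003]
contact_force: [-1.0, -11.0, 2.7]
opening: 0.369
time: 4.37
eef_pos: [0.4666, 0.0434, 0.1814]
tcp_rot: [0.994, 0.11, 0.001, 0.003]
contact_force: [-2.6, -11.4, 4.5]
opening: 0.37
time: 4.53
eef_pos: [0.4664, 0.0442, 0.1814]
tcp_rot: [0.994, 0.11, 0.001, 0.001]
contact_force: [-3.6, -7.8, 5.2]
opening: 0.364
30.927646314296673
```

View pics/w3.png

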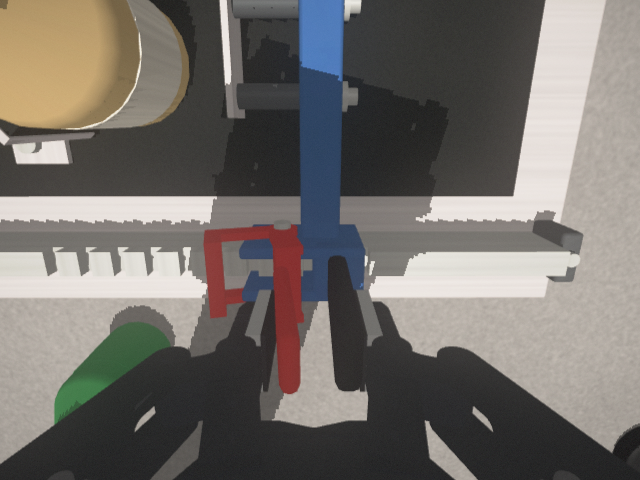

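The bar slid 71 mm with the lever held at its stop. The pad is at column 222 and the bottle edge at 188. Pad compression will show as the rod ends (352,97) shifting right, about 1.75 px/mm, so I'll track that.

```bash
cat > trk.py <<'E'
from h import *
import cv2
s=get_state();g=cv2.cvtColor(read_camera("wrist"),cv2.COLOR_RGB2GRAY)
t=cv2.cvtColor(cv2.imread("pics/w3.png"),cv2.COLOR_BGR2GRAY)[86:108,346:362]
r=cv2.matchTemplate(g[80:114,320:450],t,cv2.TM_CCOEFF_NORMED);_,m,_,l=cv2.minMaxLoc(r)
d=(s["eef_pos"][:2]-[.482,-.0254])@[-.218,.976]*1e3
print("travel %.1f open %.1f rod shift px %d (%.2f) F"%(d,s["opening"]*85,l[0]-26,m),s["contact_force"].round(1))
E
python3 trk.py
python3 -m jog '{"travel":[[-1.1,4.9,0],[-1.1,4.9,0],[-1.1,4.9,0],[0,0,0]],"dr":[[0,0,0],[0,0,0],[0,0,0],[0,0,0]],"jaw":[190,190,190,190]}'
python3 trk.py
python3 -m jog '{"travel":[[-1.1,4.9,0],[-1.1,4.9,0],[0,0,0]],"dr":[[0,0,0],[0,0,0],[0,0,0]],"jaw":[190,190,190]}'
python3 trk.py
```

```text
travel 71.3 open 30.9 rod shift px 0 (1.00) F [-3.4 -6.4  5. ]
time: 4.97
eef_pos: [0.4632, 0.0586, 0.1814]
tcp_rot: [0.994, 0.11, 0.001, 0.002]
contact_force: [-3.5, -8.1, 4.2]
opening: 0.368
travel 86.1 open 31.2 rod shift px 0 (1.00) F [-3.5 -8.1  4.2]
time: 5.27
eef_pos: [0.4611, 0.0682, 0.1814]
tcp_rot: [0.994, 0.11, 0.001, 0.002]
contact_force: [-3.1, -8.8, 4.0]
opening: 0.366
travel 96.0 open 31.1 rod shift px 2 (0.96) F [-3.1 -8.8  4. ]
```

```bash
for i in 1; do :; done
python3 -m jog '{"travel":[[-0.9,3.9,0],[0,0,0]],"dr":[[0,0,0],[0,0,0]],"jaw":[190,190]}' >/dev/null; python3 trk.py
python3 -m jog '{"travel":[[-0.9,3.9,0],[0,0,0]],"dr":[[0,0,0],[0,0,0]],"jaw":[190,190]}'>/dev/null; python3 trk.py
python3 -m jog '{"travel":[[-0.9,3.9,0],[0,0,0]],"dr":[[0,0,0],[0,0,0]],"jaw":[190,190]}'>/dev/null; python3 trk.py
```

```text
travel 99.5 open 31.5 rod shift px 3 (0.95) F [ -1.9 -10.9   4.9]
travel 103.4 open 31.2 rod shift px 4 (0.94) F [ -2.6 -11.2   4. ]
travel 107.2 open 31.4 rod shift px 12 (0.94) F [ -2.1 -11.9   5.2]
```

First touch was at about 95 mm. The bottle was home at about 103.5 mm (the rod shift jumps after that), and compression is now about 7 mm. From the w1 notch profile (y' = 3, 21, 39… with the tooth at about grip + 74), a notch should come at about 113 mm of travel. I stop a little short, let go, and ease the bar along with the -y finger only.

```bash

python3 -m jog '{"travel":[[-0.6,2.7,0],[0,0,0]],"dr":[[0,0,0],[0,0,0]],"jaw":[190,190]}' >/dev/null; python3 trk.py
python3 -m jog '{"travel":[[0,0,0],[0,0,0],[0,0,0],[0,0,0],[0,0,0]],"dr":[[0,0,0],[0,0,0],[0,0,0],[0,0,0],[0,0,0]],"jaw":[150,140,130,120,105]}'
python3 -m jog '{"travel":[[0,0,0],[0,0,0],[0,0,0]],"dr":[[0,0,0],[0,0,0],[0,0,0]],"jaw":[105,105,105]}'
python3 trk.py
python3 - <<'E'
from h import *
import cv2
cv2.imwrite("pics/w4.png",read_camera("wrist")[:,:,::-1])
E
```

```text
travel 109.7 open 31.6 rod shift px 17 (0.91) F [ -3.6 -13.2   4.7]
time: 6.6
eef_pos: [0.457, 0.0846, 0.1786]
tcp_rot: [0.994, 0.11, 0.001, 0.0]
contact_force: [-0.0, 0.1, -0.7]
opening: 0.588
time: 6.85
eef_pos: [0.4567, 0.0845, 0.1782]
tcp_rot: [0.994, 0.11, -0.0, 0.0]
contact_force: [-0.3, -0.5, -0.5]
opening: 0.587
travel 112.8 open 49.9 rod shift px 26 (0.92) F [-0.3 -0.5 -0.5]
```

View pics/w4.png

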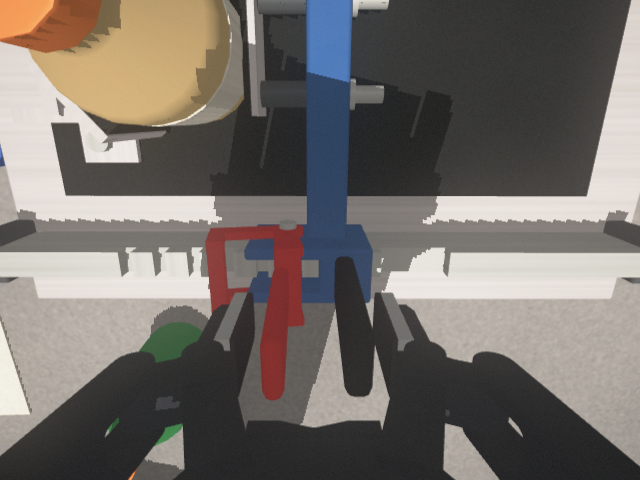

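The lever has only partly returned (top at col 273, grip at 356), so the tooth is resting on the rail between notches, with the bar at about 109.5 mm. Now bring the -y finger to the grip and creep.

```bash
cat > lev.py <<'E'
from h import *
import cv2
s=get_state();im=read_camera("wrist").astype(int)
r=im[365:385,200:360];m=(r[...,0]>90)&(r[...,0]>2*r[...,1]);red=200+np.nonzero(m)[1].mean()
b=im[280:292,330:400];m=(b[...,2]>60)&(b[...,2]>1.7*b[...,0]);blue=330+np.percentile(np.nonzero(m)[1],95)
d=(s["eef_pos"][:2]-[.482,-.0254])@[-.218,.976]*1e3
print("tcp %.1f red %.1f saddle edge %.1f diff %.1f F"%(d,red,blue,blue-red),s["contact_force"].round(1))
E
python3 lev.py
python3 -m jog '{"travel":[[-0.7,2.9,0],[-0.4,2.0,0],[0,0,0]],"dr":[[0,0,0],[0,0,0],[0,0,0]],"jaw":[105,105,105]}'>/dev/null; python3 lev.py
python3 -m jog '{"travel":[[-0.2,1,0],[0,0,0]],"dr":[[0,0,0],[0,0,0]],"jaw":[105,105]}'>/dev/null; python3 lev.py
python3 -m jog '{"travel":[[-0.2,1,0],[0,0,0]],"dr":[[0,0,0],[0,0,0]],"jaw":[105,105]}'>/dev/null; python3 lev.py
```

```text
tcp 112.8 red 272.6 saddle edge 368.0 diff 95.4 F [ 0.3  0.1 -0.7]
tcp 118.2 red 289.5 saddle edge 344.0 diff 54.5 F [-0.3  0.6 -0.9]
tcp 118.9 red 291.6 saddle edge 346.0 diff 54.4 F [ 0.8 -0.3  0.7]
tcp 119.0 red 292.5 saddle edge 346.0 diff 53.5 F [ 1.2 -3.9 -1.7]
```

```bash
sed -i 's/^b=.*/b=im[130:180,270:420];m=(b[...,2]>60)\&(b[...,2]>1.7*b[...,0]);blue=270+np.nonzero(m)[1].mean()/' lev.py; sed -i 's/saddle edge/beam/' lev.py
python3 lev.py
python3 -m jog '{"travel":[[-0.2,1,0],[0,0,0]],"dr":[[0,0,0],[0,0,0]],"jaw":[105,105]}'>/dev/null; python3 lev.py
python3 -m jog '{"travel":[[-0.2,1,0],[0,0,0]],"dr":[[0,0,0],[0,0,0]],"jaw":[105,105]}'>/dev/null; python3 lev.py
python3 -m jog '{"travel":[[-0.2,1,0],[0,0,0]],"dr":[[0,0,0],[0,0,0]],"jaw":[105,105]}'>/dev/null; python3 lev.py
```

```text
tcp 119.0 red 292.5 beam 339.5 diff 47.0 F [-0.1 -4.5 -0.7]
tcp 118.9 red 292.5 beam 339.4 diff 46.8 F [ 2.  -8.3 -1.1]
tcp 118.9 red 292.6 beam 338.8 diff 46.2 F [  1.3 -11.5  -2.1]
tcp 119.0 red 293.1 beam 338.7 diff 45.6 F [  2.8 -16.2  -2. ]
```

```bash

python3 -m jog '{"travel":[[-0.1,0.6,0],[0,0,0]],"dr":[[0,0,0],[0,0,0]],"jaw":[105,105]}'>/dev/null; python3 lev.py
python3 -m jog '{"travel":[[-0.1,0.6,0],[0,0,0]],"dr":[[0,0,0],[0,0,0]],"jaw":[105,105]}'>/dev/null; python3 lev.py
```

```text
tcp 119.0 red 293.5 beam 338.6 diff 45.1 F [  2.4 -17.2  -3. ]
tcp 119.3 red 293.5 beam 338.5 diff 45.0 F [  3.5 -18.8  -3. ]
```

```bash

python3 -m jog '{"travel":[[-0.1,0.6,0],[0,0,0]],"dr":[[0,0,0],[0,0,0]],"jaw":[105,105]}'>/dev/null; python3 lev.py
python3 -m jog '{"travel":[[-0.1,0.6,0],[0,0,0]],"dr":[[0,0,0],[0,0,0]],"jaw":[105,105]}'>/dev/null; python3 lev.py;python3 -m jog '{"travel":[[-0.1,0.6,0],[0,0,0]],"dr":[[0,0,0],[0,0,0]],"jaw":[105,105]}'>/dev/null; python3 lev.py
python3 - <<'E'
from h import *
import cv2
cv2.imwrite("pics/w5.png",read_camera("wrist")[:,:,::-1])
E
```

```text
tcp 119.8 red 294.5 beam 338.5 diff 44.0 F [  3.2 -19.8  -3. ]
tcp 120.4 red 295.1 beam 338.5 diff 43.4 F [  3.  -19.7  -2.2]
tcp 121.2 red 295.5 beam 338.6 diff 43.1 F [  3.  -19.   -2.3]
```

View pics/w5.png

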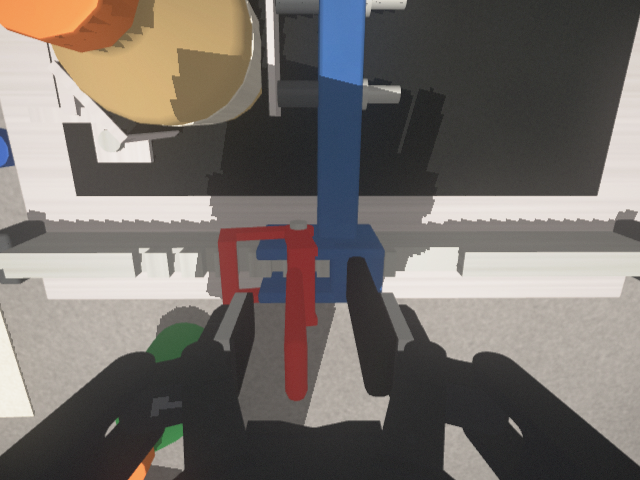

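The bar now moves with the finger at about 19 N (beam column constant), and the lever is still up with the tooth on the rail. I keep easing in small steps and watch for the red plate springing back (left).

```bash

python3 -m jog '{"travel":[[-0.1,0.5,0],[0,0,0]],"dr":[[0,0,0],[0,0,0]],"jaw":[105,105]}'>/dev/null; python3 lev.py
python3 -m jog '{"travel":[[-0.1,0.5,0],[0,0,0]],"dr":[[0,0,0],[0,0,0]],"jaw":[105,105]}'>/dev/null; python3 lev.py;python3 -m jog '{"travel":[[-0.1,0.5,0],[0,0,0]],"dr":[[0,0,0],[0,0,0]],"jaw":[105,105]}'>/dev/null; python3 lev.py
```

```text
tcp 121.7 red 295.5 beam 338.6 diff 43.1 F [  2.6 -19.1  -2.1]
tcp 122.3 red 295.5 beam 338.6 diff 43.1 F [  2.4 -17.9  -1.9]
tcp 122.7 red 295.5 beam 338.6 diff 43.1 F [  2.7 -19.3  -4.1]
```

```bash

python3 -m jog '{"travel":[[-0.1,0.5,0],[0,0,0]],"dr":[[0,0,0],[0,0,0]],"jaw":[105,105]}'>/dev/null; python3 lev.py
python3 -m jog '{"travel":[[-0.1,0.5,0],[0,0,0]],"dr":[[0,0,0],[0,0,0]],"jaw":[105,105]}'>/dev/null; python3 lev.py
```

```text
tcp 123.2 red 295.5 beam 338.5 diff 43.0 F [  2.5 -18.3  -2.3]
tcp 123.7 red 295.5 beam 338.5 diff 43.0 F [  2.3 -19.6  -1.6]
```

```bash

python3 -m jog '{"travel":[[-0.1,0.5,0],[0,0,0]],"dr":[[0,0,0],[0,0,0]],"jaw":[105,105]}'>/dev/null; python3 lev.py
python3 -m jog '{"travel":[[-0.1,0.5,0],[0,0,0]],"dr":[[0,0,0],[0,0,0]],"jaw":[105,105]}'>/dev/null; python3 lev.py
```

```text
tcp 124.2 red 295.5 beam 338.6 diff 43.1 F [  3.1 -18.4  -3. ]
tcp 124.7 red 295.5 beam 338.6 diff 43.1 F [  2.  -18.4  -2.6]
```

```bash

python3 -m jog '{"travel":[[-0.1,0.5,0],[0,0,0]],"dr":[[0,0,0],[0,0,0]],"jaw":[105,105]}'>/dev/null; python3 lev.py
python3 -m jog '{"travel":[[-0.1,0.5,0],[0,0,0]],"dr":[[0,0,0],[0,0,0]],"jaw":[105,105]}'>/dev/null; python3 lev.py
```

```text
tcp 125.1 red 295.5 beam 338.6 diff 43.1 F [  2.2 -19.7  -2.4]
tcp 125.6 red 295.5 beam 338.5 diff 43.0 F [  2.1 -19.   -1.7]
```

```bash

python3 -m jog '{"travel":[[-0.1,0.5,0],[0,0,0]],"dr":[[0,0,0],[0,0,0]],"jaw":[105,105]}'>/dev/null; python3 lev.py
python3 -m jog '{"travel":[[-0.1,0.5,0],[0,0,0]],"dr":[[0,0,0],[0,0,0]],"jaw":[105,105]}'>/dev/null; python3 lev.py; python3 trk.py
python3 - <<'E'
import cv2
im=cv2.imread("pics/w5.png")[215:310,120:400]
cv2.imwrite("pics/c5.png",cv2.resize(im,None,fx=2.8,fy=2.8,interpolation=cv2.INTER_CUBIC))
E
```

```text
tcp 126.1 red 295.5 beam 338.5 diff 43.0 F [  2.3 -19.7  -3. ]
tcp 126.6 red 295.5 beam 338.5 diff 43.0 F [  2.5 -19.4  -2.1]
travel 126.6 open 49.9 rod shift px 54 (0.83) F [  2.5 -19.1  -2.8]
```

View pics/c5.png

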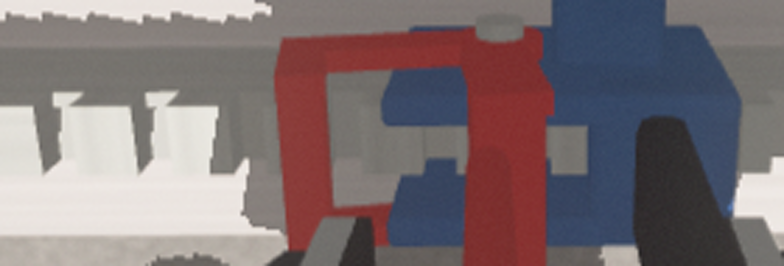

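The tooth is still on the rail, with the bar at about 117 mm and the pad compressed about 16 mm (about 4.8 N). That leaves about 11 mm before the pad bottoms. The next notch must come within this, so I keep easing.

```bash

python3 -m jog '{"travel":[[-0.1,0.5,0],[-0.1,0.5,0],[0,0,0]],"dr":[[0,0,0],[0,0,0],[0,0,0]],"jaw":[105,105,105]}'>/dev/null; python3 lev.py
python3 -m jog '{"travel":[[-0.1,0.5,0],[-0.1,0.5,0],[0,0,0]],"dr":[[0,0,0],[0,0,0],[0,0,0]],"jaw":[105,105,105]}'>/dev/null; python3 lev.py
```

```text
tcp 127.5 red 295.5 beam 338.5 diff 43.0 F [  2.7 -19.   -2.2]
tcp 128.5 red 295.5 beam 338.5 diff 43.0 F [  1.8 -20.3  -1.7]
```

```bash

python3 -m jog '{"travel":[[-0.1,0.5,0],[-0.1,0.5,0],[0,0,0]],"dr":[[0,0,0],[0,0,0],[0,0,0]],"jaw":[105,105,105]}'>/dev/null; python3 lev.py
python3 -m jog '{"travel":[[-0.1,0.5,0],[-0.1,0.5,0],[0,0,0]],"dr":[[0,0,0],[0,0,0],[0,0,0]],"jaw":[105,105,105]}'>/dev/null; python3 lev.py
```

```text
tcp 129.5 red 295.5 beam 338.5 diff 43.0 F [  1.6 -19.8  -1.6]
tcp 130.5 red 295.5 beam 338.5 diff 43.0 F [  2.4 -19.6  -2.5]
```

```bash

python3 -m jog '{"travel":[[-0.1,0.5,0],[-0.1,0.5,0],[0,0,0]],"dr":[[0,0,0],[0,0,0],[0,0,0]],"jaw":[105,105,105]}'>/dev/null; python3 lev.py
python3 -m jog '{"travel":[[-0.1,0.5,0],[-0.1,0.5,0],[0,0,0]],"dr":[[0,0,0],[0,0,0],[0,0,0]],"jaw":[105,105,105]}'>/dev/null; python3 lev.py; python3 trk.py
```

```text
tcp 131.5 red 293.6 beam 338.5 diff 44.9 F [  2.1 -19.6  -2.1]
tcp 133.6 red 250.9 beam 338.6 diff 87.7 F [  0.6 -16.4  -2.2]
travel 133.6 open 49.5 rod shift px 69 (0.86) F [  1.2 -16.7  -1.7]
```

```bash

python3 -m jog '{"travel":[[-0.1,0.5,0],[0,0,0]],"dr":[[0,0,0],[0,0,0]],"jaw":[105,105]}'>/dev/null; python3 lev.py
python3 -m jog '{"travel":[[-0.1,0.5,0],[0,0,0]],"dr":[[0,0,0],[0,0,0]],"jaw":[105,105]}'; python3 lev.py
python3 - <<'E'
from h import *
import cv2
cv2.imwrite("pics/w6.png",read_camera("wrist")[:,:,::-1])
E
```

```text
tcp 133.6 red 251.0 beam 338.6 diff 87.6 F [  1.1 -18.6  -2.1]
time: 14.23
eef_pos: [0.4521, 0.1048, 0.1781]
tcp_rot: [0.994, 0.111, -0.001, 0.006]
contact_force: [2.3, -20.7, -1.5]
opening: 0.592
tcp 133.6 red 251.0 beam 338.5 diff 87.5 F [  2.3 -20.7  -1.5]
```

View pics/w6.png

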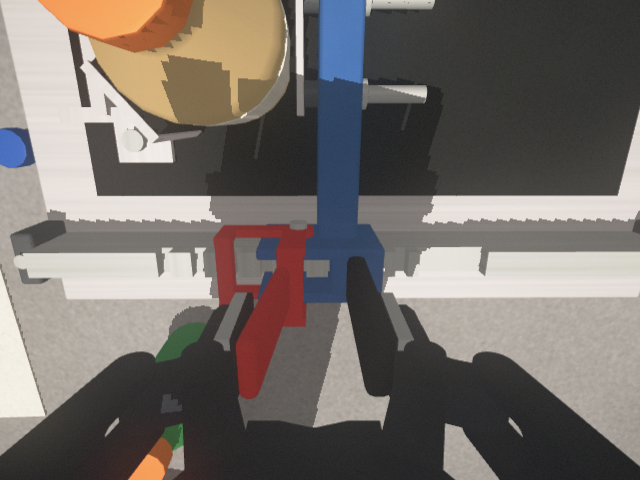

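The tooth dropped: the red plate sprang back 45 px and the bar is blocked by the notch, at about 124 mm. Release the push, open wide and go up.

```bash

python3 -m jog '{"travel":[[0.4,-2,0],[0.4,-2,0],[0,0,0],[0,0,0],[0,0,0]],"dr":[[0,0,0],[0,0,0],[0,0,0],[0,0,0],[0,0,0]],"jaw":[90,60,0,0,0]}'
python3 -m jog '{"travel":[[0,0,5],[0,0,15],[0,0,25],[0,0,25],[0,0,25]],"dr":[[0,0,0],[0,0,0],[0,0,0],[0,0,0],[0,0,0]],"jaw":[0,0,0,0,0]}'
python3 -m jog '{"travel":[[0,-10,25],[0,-40,0],[0,-40,0],[0,-40,0],[0,0,0]],"dr":[[0,0,0],[0,0,0],[0,0,0],[0,0,0],[0,0,0]],"jaw":[0,0,0,0,0]}'
python3 - <<'E'
from h import *
import cv2
a=read_camera("top")[145:305,155:345,::-1];b=read_camera("scene")[195:345,285:470,::-1]
r=lambda x:cv2.resize(x,(400,340),interpolation=cv2.INTER_CUBIC)
cv2.imwrite("pics/end.png",np.hstack([r(a),r(b)]))
E
```

```text
time: 14.75
eef_pos: [0.4523, 0.1064, 0.1784]
tcp_rot: [0.994, 0.11, 0.0, -0.0]
contact_force: [-0.4, -0.5, 0.4]
opening: 1.001
time: 15.17
eef_pos: [0.452, 0.1062, 0.2746]
tcp_rot: [0.994, 0.11, -0.0, -0.0]
contact_force: [0.7, -0.6, 0.7]
opening: 0.997
time: 15.58
eef_pos: [0.4524, -0.0293, 0.2991]
tcp_rot: [0.994, 0.107, 0.0, 0.002]
contact_force: [-0.1, 0.2, -0.9]
opening: 0.999
```

View pics/end.png

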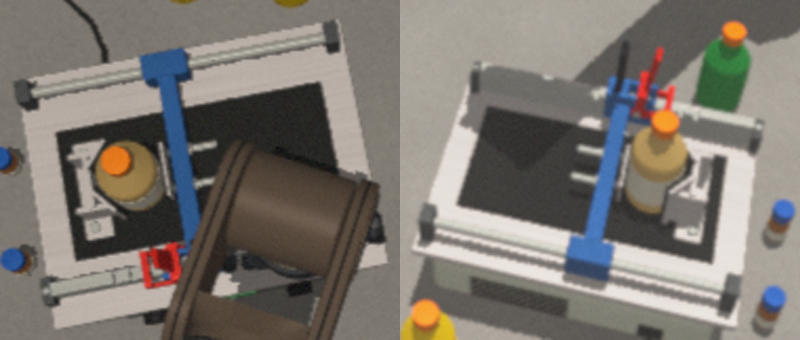

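The bottle is upright in the V with the pad on it, the rods stick out behind the bar, and the lever has sprung back away from the grip. The robot is clear and reads no contact force. Handing in.

```bash
python3 -c "
from plant import *
print(get_state()['contact_force']); print(sign_off())"
```

```text
[ 0.10436533 -0.90190218  0.59717007]
the job is handed in; nothing more can be done
None
```

The oil sample is clamped in the V rest with the latch tooth down in a notch. I handed the job in at about 16 s of the 51 s allowed; `sign_off()` reports no verdict.

**What I did:** I held the lever squeezed to its stop, 31 mm over both plates. I slid the bar about 110 mm: the pad touched the bottle at about 95 mm and the bottle reached home at about 103 mm. When I let go, the tooth was resting on top of the rail, so I eased the bar on with one finger on the black grip, at 20 N or less. At about 124 mm the tooth dropped and the lever sprang right back.

**Last checks:**
- **Latch:** after the drop, the bar held still against the finger's push, which had risen to 20.7 N.
- **Bottle:** it looks upright and seated in the V rest in the final top and scene pictures.
- **Pad:** compression is about 22–25 mm of its 28 mm, roughly 6–7 N. This is an estimate from bar travel and the pad rods in the wrist picture, as pad and V-rest forces can't be read.
- **Other things:** the vials, and the nearest green and yellow bottles as far as the final crop shows them, look unmoved. The jug and stock bottles were outside that crop, so I did not re-check them. The arm stayed clear of them throughout.
- **Robot:** clear of everything, with only sensor noise (about 1 N) on the force reading.

**What disagreed:** I predicted a notch at about 113 mm from the pictures. None was there, and the tooth dropped at about 124 mm, so the pad is pressed further than I had aimed for.

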